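# Slide the sample tray home and start the reading

## Robot

A 6-joint arm with a two-finger parallel gripper is mounted at the origin on the work surface. World frame = base frame: x ahead of the robot, y to its left, z up, the work surface at z = 0. Lengths are in m, angles in rad, forces in N, time in s.
With the tool pointing down it reaches from about 0.225 to 0.725 m from the base axis. Payload 3.1 kg.
Tool frame: the origin (TCP) lies between the finger pads; the fingertips stand 14 mm ahead of it and the grasp point (between the pads) lies 5 mm behind it; z points along the fingers, x is the direction in which the jaws open and shut, and the axes are right-handed (so a half turn about z gives the same grasp; the last joint's range is limited). The gripper opens to 85 mm and grips with 20 to 120 N. Pads are 22 mm wide; open, the fingers measure 114 mm over their backs; the gripper's body (76 mm by 85 mm) begins 54 mm behind the grasp point. The pads swing forward as they close: fully open they stand 13 mm farther back than shut.
Start: joints at [-1.477, 0.048, 0.099, 1.622, 0, 1.443], TCP at [0.115, -0.512, 0.245] pointing down, gripper open.
Joint ranges: [-2.91, 2.91], [-0.99, 1.94], [-1.21, 1.42], [-2.12, 2.29], [-1.49, 1.47], [-3.14, 3.14]. Speed limits (rad/s): [2.79, 2.79, 3.14, 3.14, 3.14, 3.14].

## Interface

Orientations are given as a rotation vector (axis times angle).
In Python, from workcell import arm gives the robot as it stands.
- The arm moves only by the tool servo_tool, never from a script. Its argument "plan" is a list of rows, each an object with "slide": the shift along the tool's x, y, z in mm, a list of three; "turn": the turn about the tool's z in rad. In form: [{"slide": [dx, dy, dz], "turn": turn}, ...]. A call has 1 to 20 rows; each row shifts and turns the commanded pose from where the row before left it, along the tool's axes as they then stand; what a row does not reach is not made up. A row lasts 1/10 s, in which the tool goes at most 50 mm and 8.59 degrees, less where a joint would pass 70% of its speed; a pose out of reach is approached as far as the arm can. A call with a gripper value outside its range is refused whole. "gripper" is the opening, from 0 (shut) to 1 (fully open), set as the call begins (left out, the last holds). The fingers move at their own pace and stop on an object; "force" is the grip in N (left out, the last holds). Time passes only in rows, so rows that do not move let the fingers close. It gives the time, the measured TCP pose, the force and the opening at its end, in the units of the state.
- arm.observe(): the state, without advancing time (a new reading comes with each control period).
- arm.capture(name): name is "side" or "top"; returns a dict with "pixels" (480x640x3 uint8, blue, green, red), "intrinsics" (3x3 intrinsics, pixels), "R" (3x3) and "t" (3): a world point X has camera coordinates R X + t. Camera axes: x right, y down, z forward; pixel columns grow to the right and rows downward; lengths in m; the calibration is good to about 2 mm. A picture is of the moment at which its call begins. There is no depth.
- arm.hand_in(): hands the job in, once; it reports no verdict.
The state is a dict: "time": time; "qpos": joint angles; "qvel": joint speeds; "joint_efforts": joint torques, N m; "tool_pos": TCP position; "ee_rot": TCP orientation; "wrist_force": force on the tool from outside, world axes, zero at the start; "wrist_torque": the same for the moment, N m; "opening": opening from 0.0 (shut) to 1.0 (fully open).
Only numpy, scipy, OpenCV 4.12 (cv2) and the standard library are available. Lean on these libraries where they do the work, as an engineer would, in place of code of your own. Each camera call takes 0.05 s, during which the arm holds its last target.

## Task

Push the white sample tray along its rails by its blue tab, with the closed fingertips, until it drops into the locating notches and sits low and level; do not grip or lift it, and do not drive it on past the notches. Only when it has dropped in, press the green start button on the white console fully down and let it spring back. Leave the hand-held reader, the gel bottle and the amber jar standing where they are, and finish with the hand clear of everything.

Things in the scene. Friction and masses are not known exactly. Their poses are not given: they have to be found in the camera images.
- dock: Fixed loading station: grey base plate 310 x 130 x 8 mm (x from -195 to 115 mm) with two rails along its x. Origin on the work surface, under the tray's centre when home; x points the way to push (away from the robot). Rail tops 26 mm high, 29 to 57 mm either side of the centre line, open channel between them; outside, side guides 46 mm high, 114 mm apart.
- tray: Loose white tray with four test cartridges, 0.4 to 0.85 kg: board 110 x 110 x 8 mm on four black feet 10 mm tall. Origin at its centre, level with the feet's undersides; x as for the dock. Rides with its origin 26 mm above the work surface; home is 8 mm lower (18 mm), its origin over the dock's, with 3 mm play along the rails. Starts 60 to 110 mm short of home.
- tray_push (a point): Centre of the near face of the blue push tab at the tray's near edge: x = -55, y = 0, z = 33 mm in the tray's frame. Tab 64 mm wide, its face runs from z = 10 to 48 mm. Fingers on it may hold the near end up; it settles when they leave. The steady push it needs is about 1 to 5 N; it vanishes for a moment at the drop, and a hard push after that can tip the near end up.
- dock_notch (a point): Floor of the far left notch. Each rail has two square notches with blue floors, 8 mm deep, 20 mm long (the feet are 14 mm long): centred at x = -42 mm on the inner half of the rail, for the near feet, and at x = 42 mm on the outer half, for the far feet. Beyond, the rails go on 51 mm to a blue end stop, so a tray forced on can ride up out of the notches.
- start_top (a point): Centre of the top of the green round start button, 32 mm across, in a round grey housing on a fixed white console 90 x 75 mm, 45 mm high, that stands to the left or the right of the dock; it is pressed straight down.
- start (a joint): Travel of the start button: 0 when up, 0.006 m fully down; a spring returns it, and about 5 N hold it fully down.
- reader: A loose white hand-held test reader with a blue cap, standing, 85 x 60 mm, 136 mm high; origin under its centre. To be left alone.
- gel: A loose clear gel bottle, 60 mm across and 140 mm high; origin under its centre. To be left alone.
- jar: A loose amber jar with a white cap, 50 mm across and 60 mm high; origin under its centre. To be left alone.
Mind the look-alikes: they are no part of the job. Leave any purple look-alike of the tray alone.

How it is judged:
On the way, in this order (a step that is already met when the one before it is completed fails the run):
1. the tray has dropped into the locating notches (x of tray in the frame of dock between -0.006 and 0.006 m and z of tray in the frame of dock below 0.0215 m and angle between tray's own z axis and vertical below 0.05 rad), for 0.2 s.
2. the start button is pressed fully down with the tray home (all of step 1 and value of joint start above 0.0045 m), for 0.05 s.
At the end, for the whole second after the job is handed in: The tray rests still and level (0.05 rad) in the notches: within 6 mm of home along the rails, origin under 21.5 mm high. After that the button went down at least 4.5 mm and is up again (below 2 mm). Reader, bottle and jar stand upright within 30 mm of their places (all of step 1 and linear speed of tray below 0.01 m/s and value of joint start below 0.002 m and distance of each of reader, gel, jar from where it was at the start of the episode below 0.03 m and angle between each of reader, gel, jar's own z axis and vertical below 0.2 rad); the robot touches nothing.
It fails at once if the tray is lifted more than 10 mm off its rails or tipped up (z of tray in the frame of dock above 0.036 m or angle between tray's own z axis and vertical above 0.25 rad).
It fails at once if the tray is driven past the notches (x of tray in the frame of dock above 0.015 m).
It fails at once if the start button is pressed before the tray is home (value of joint start above 0.003 m and (x of tray in the frame of dock below -0.006 m or z of tray in the frame of dock above 0.0235 m)).
It fails at once if a bystander is shifted or knocked over (distance of any of reader, gel, jar from where it was at the start of the episode above 0.03 m or angle between any of reader, gel, jar's own z axis and vertical above 0.5 rad).
It also fails if it takes over 58 s, if anything falls off the work surface, if the arm or the gripper's body presses on something with over 40 N, if the wrist force passes 120 N, or if a joint passes its speed limit or range.

## Working session

There is one attempt and no reset: what is moved stays moved. The work goes in short steps, Python scripts to look and compute and a tool call to move; the robot and the scene stay as the last step left them, time stands still between calls to the robot, and variables do not carry over. Pictures are saved under pics/ and viewed, and the job is handed in when it is done.

Besides the shell and the picture viewer there is one more tool, called after "Call:" by a JSON object that holds its "api" and its "payload", one argument or row to a line. servo_tool: Moves the arm, as the interface text tells. Its arguments: {"type":"object","properties":{"plan":{"type":"array"},"gripper":{"type":"number"},"force":{"type":"number"}},"required":["plan"]}

```bash
mkdir -p pics
cat > h.py <<'E'
import numpy as np,cv2
from workcell import arm
def snap(n,f):
    c=arm.capture(n); cv2.imwrite(f'pics/{f}.png',c['pixels']); np.savez(f'pics/{f}.npz',**{k:np.array(v) for k,v in c.items()}); return c
def onz(c,u,v,z):
    R,t,K=np.array(c['R']),np.array(c['t']),np.array(c['intrinsics'])
    d=R.T@np.linalg.solve(K,[u,v,1]); o=-R.T@t
    return o+d*(z-o[2])/d[2]
def proj(c,X):
    R,t,K=np.array(c['R']),np.array(c['t']),np.array(c['intrinsics'])
    p=K@(R@np.array(X)+t); return p[:2]/p[2]
E
python3 - <<'E'
from h import *
for n in ['side','top']:
    c=snap(n,n+'0'); print(n,-np.array(c['R']).T@c['t'])
s=arm.observe();print(s['time'],s['tool_pos'],s['ee_rot'],s['wrist_force'])
E
```

```text
side [ 0.2909148  -0.58545099  0.8768808 ]
top [0.3435967  0.05648096 0.91861284]
0.1 [ 0.11542184 -0.51161309  0.24421929] [-2.45242103e+00  1.96100363e+00  2.36744895e-03] [-0.81189417 -0.24401554  0.59912765]
```

View pics/top0.png

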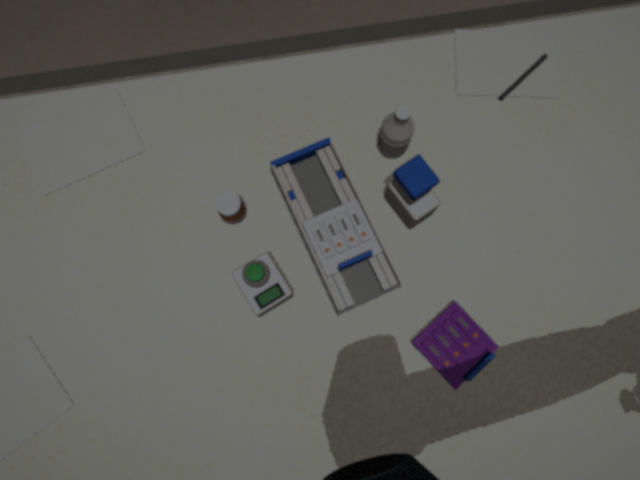

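View pics/side0.png

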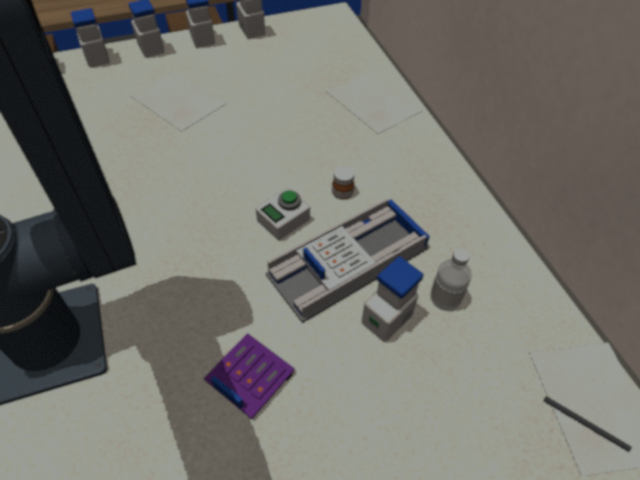

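Run:
```python
import cv2
a=cv2.imread('pics/top0.png')[120:330,200:450]; cv2.imwrite('pics/z.png',cv2.resize(a,(750,630)[:2],interpolation=cv2.INTER_CUBIC)[:600])
a=cv2.imread('pics/side0.png')[150:330,240:480]; cv2.imwrite('pics/zs.png',cv2.resize(a,(720,540),interpolation=cv2.INTER_CUBIC))
```

```text
(no output)
```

View pics/z.png

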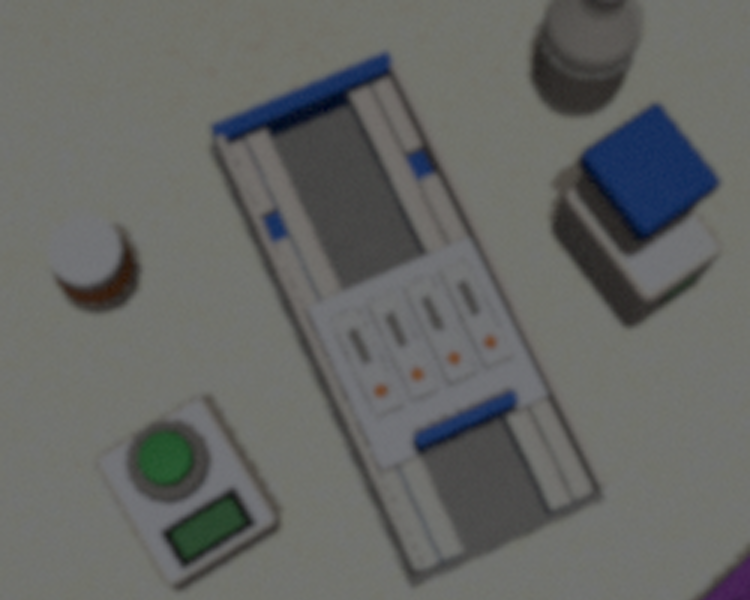

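View pics/zs.png

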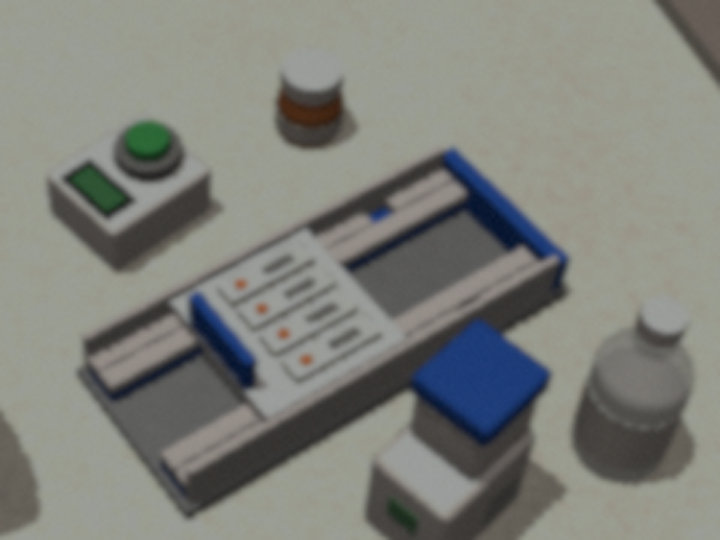

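```bash
cat > fit.py <<'E'
from h import *
from scipy.optimize import least_squares
def load(f): return dict(np.load(f'pics/{f}.npz'))
T=load('top0');S=load('side0')
zt=lambda p:(p[0]/3+200-1/3,p[1]/3+120-1/3)
zs=lambda p:(p[0]/3+240-1/3,p[1]/3+150-1/3)
obs=[] # cam,pix,dockpoint
D=[(T,zt((275,226)),(.042,.050,.018)),(T,zt((421,163)),(.042,-.050,.018)),
(T,zt((413,583)),(-.195,.065,.004)),(T,zt((601,494)),(-.195,-.065,.004)),
(S,zs((190,515)),(-.195,-.065,.004)),(S,zs((82,372)),(-.195,.065,.006))]
def res(p):
    r=[]
    for c,px,X in D:
        x=p[0]+np.cos(p[2])*X[0]-np.sin(p[2])*X[1]; y=p[1]+np.sin(p[2])*X[0]+np.cos(p[2])*X[1]
        r+=list(proj(c,(x,y,X[2]))-px)
    return r
f=least_squares(res,[.45,.06,.4]); print('dock',f.x,np.round(f.fun,1))
Tr=[(T,zt((315,303)),(.055,.055,.044)),(T,zt((468,238)),(.055,-.055,.044)),(T,zt((550,398)),(-.055,-.055,.044)),(T,zt((385,468)),(-.055,.055,.044)),
(S,zs((310,230)),(.055,.055,.044)),(S,zs((402,338)),(.055,-.055,.044))]
dock=f.x; D=Tr
g=least_squares(res,dock); print('tray',g.x,np.round(g.fun,1))
d=g.x[:2]-dock[:2]; c,s=np.cos(dock[2]),np.sin(dock[2]); print('rel',c*d[0]+s*d[1],-s*d[0]+c*d[1])
for c_,n in((T,'T'),(S,'S')):
    hsv=cv2.cvtColor(c_['pixels'],cv2.COLOR_BGR2HSV); m=cv2.inRange(hsv,(45,120,70),(80,255,255))
    n_,l,st,ce=cv2.connectedComponentsWithStats(m)
    for i in range(1,n_):
        if st[i,4]>30: print(n,st[i],ce[i],onz(c_,*ce[i],.06))
def edges(): pass
for n,p,z in [('cons TL',(100,460),.045),('TR',(205,398),.045),('BR',(277,520),.045),('BL',(178,585),.045),('jarcap',(88,252),.06),('readercap',(650,172),.136)]:
    print(n,onz(T,*zt(p),z))
print('gel',onz(T,403,114,.14))
E
python3 fit.py
```

```text
dock [0.61747553 0.00062534 0.25845834] [-0.  -0.4 -0.5  0.  -0.8 -0.1  0.7  0.2  0.3  1.  -0.3 -0.3]
tray [ 0.54307547 -0.01881465  0.24949806] [-2.5  1.   1.8 -0.8  0.3 -0.2 -1.1  1.1 -0.7  0.2  2.2  1.3]
rel -0.07689755214314052 0.00022164717679180532
T [247 265  16  16 207] [254.59903382 272.28502415] [0.5022773 0.143875  0.06     ]
S [283 192  13   9 101] [288.79207921 196.11881188] [0.50237571 0.14814856 0.06      ]
cons TL [0.51008005 0.18308888 0.045     ]
TR [0.5367036  0.11699018 0.045     ]
BR [0.45794354 0.08599097 0.045     ]
BL [0.43026228 0.14803883 0.045     ]
jarcap [0.63283681 0.17201113 0.06      ]
readercap [ 0.60196398 -0.14916278  0.136     ]
gel [ 0.71487832 -0.14924259  0.14      ]
```

Call:
{"api": "servo_tool", "payload": {
  "plan": [
    {"slide": [0, 0, 0], "turn": -0.145},
    {"slide": [0, 0, 0], "turn": -0.145},
    {"slide": [0, 0, 0], "turn": -0.145},
    {"slide": [0, 0, 0], "turn": -0.145},
    {"slide": [0, 0, 0], "turn": -0.145},
    {"slide": [0, 0, 0], "turn": -0.145},
    {"slide": [0, 0, 0], "turn": -0.145},
    {"slide": [0, 0, 0], "turn": -0.145},
    {"slide": [0, 0, 0], "turn": -0.145},
    {"slide": [0, 0, 0], "turn": -0.145},
    {"slide": [0, 0, 0], "turn": -0.145},
    {"slide": [0, 0, 0], "turn": -0.145},
    {"slide": [0, 0, 0], "turn": -0.145},
    {"slide": [0, 0, 0], "turn": -0.145},
    {"slide": [0, 0, 0], "turn": -0.145},
    {"slide": [0, 0, 0], "turn": -0.145},
    {"slide": [0, 0, 0], "turn": -0.145},
    {"slide": [0, 0, 0], "turn": -0.145},
    {"slide": [0, 0, 0], "turn": -0.145},
    {"slide": [0, 0, 0], "turn": -0.145}
  ],
  "gripper": 0
}}

```text
time: 2.1
tool_pos: [0.1155, -0.5118, 0.2446]
ee_rot: [-2.236, -2.205, -0.001]
wrist_force: [0.4, 0.8, 0.4]
opening: -0.001
```

```bash
cat > go.py <<'E'
from h import *
import sys
from scipy.spatial.transform import Rotation as Ro
dock=np.array([0.61747,0.00063]);th=0.2585
def st():
    s=arm.observe();R=Ro.from_rotvec(s['ee_rot']).as_matrix();p=np.array(s['tool_pos'])
    c,n=np.cos(th),np.sin(th);d=p[:2]-dock
    print('t',round(s['time'],2),'p',p.round(4),'dockxy',round(c*d[0]+n*d[1],4),round(-n*d[0]+c*d[1],4),'xyaw',round(np.arctan2(R[1,0],R[0,0]),3),'wf',np.round(s['wrist_force'],2),'along',round(np.dot(s['wrist_force'][:2],[c,n]),2),'q',np.round(s['qpos'],3))
    return s,R,p
if __name__=='__main__':
    s,R,p=st()
    if len(sys.argv)>3:
        X=np.array([float(v) for v in sys.argv[1:4]])
        print('slide mm',(R.T@(X-p)*1000).round(1))
E
python3 go.py .4454 -.0449 .245
```

```text
t 2.1 p [ 0.1155 -0.5118  0.2446] dockxy -0.6163 -0.367 xyaw 1.557 wf [0.4  0.78 0.44] along 0.59 q [-1.477  0.048  0.098  1.622  0.    -1.463]
slide mm [4.714e+02 3.235e+02 2.000e-01]
```

Call:
{"api": "servo_tool", "payload": {
  "plan": [
    {"slide": [18, 12, 0], "turn": 0},
    {"slide": [33, 23, 0], "turn": 0},
    {"slide": [35, 24, 0], "turn": 0},
    {"slide": [35, 24, 0], "turn": 0},
    {"slide": [35, 24, 0], "turn": 0},
    {"slide": [35, 24, 0], "turn": 0},
    {"slide": [35, 24, 0], "turn": 0},
    {"slide": [35, 24, 0], "turn": 0},
    {"slide": [35, 24, 0], "turn": 0},
    {"slide": [35, 24, 0], "turn": 0},
    {"slide": [35, 24, 0], "turn": 0},
    {"slide": [35, 24, 0], "turn": 0},
    {"slide": [35, 24, 0], "turn": 0},
    {"slide": [35, 24, 0], "turn": 0},
    {"slide": [0, 0, 0], "turn": -0.136},
    {"slide": [0, 0, 0], "turn": -0.136},
    {"slide": [0, 0, 0], "turn": 0}
  ]
}}

```text
time: 3.8
tool_pos: [0.4476, -0.047, 0.2446]
ee_rot: [-1.922, -2.483, 0.001]
wrist_force: [0.1, -0.9, 0.3]
opening: 0.001
```

```bash
python3 go.py .4454 -.0449 .057
```

```text
t 3.8 p [ 0.4476 -0.047   0.2446] dockxy -0.1764 -0.0026 xyaw 1.824 wf [ 0.15 -0.91  0.32] along -0.09 q [-0.254 -0.145 -0.088  1.629 -0.    -0.507]
slide mm [  2.5  -1.4 187.6]
```

Call:
{"api": "servo_tool", "payload": {
  "plan": [
    {"slide": [1, 0, 20], "turn": -0.005},
    {"slide": [1, 0, 35], "turn": 0},
    {"slide": [0.5, 0, 40], "turn": 0},
    {"slide": [0, 0, 40], "turn": 0},
    {"slide": [0, 0, 33], "turn": 0},
    {"slide": [0, 0, 15], "turn": 0},
    {"slide": [0, 0, 6], "turn": 0},
    {"slide": [0, 0, 0], "turn": 0}
  ]
}}

```text
time: 4.6
tool_pos: [0.4462, -0.0453, 0.0555]
ee_rot: [-1.92, -2.484, 0.001]
wrist_force: [0.5, 0.5, 0.5]
opening: 0.0
```

Run:
```python
from go import *
st()
for n in('top','side'):
    c=snap(n,n+'1')
    a=c['pixels'][130:330,230:430] if n=='top' else c['pixels'][150:350,220:440]
    cv2.imwrite(f'pics/{n}1z.png',cv2.resize(a,None,fx=3,fy=3,interpolation=cv2.INTER_CUBIC)[:600])
```

```text
t 4.6 p [ 0.4462 -0.0453  0.0555] dockxy -0.1773 -0.0006 xyaw 1.826 wf [0.5  0.45 0.5 ] along 0.6 q [-0.251 -0.104 -0.43   1.247 -0.    -0.506]
```

View pics/side1z.png

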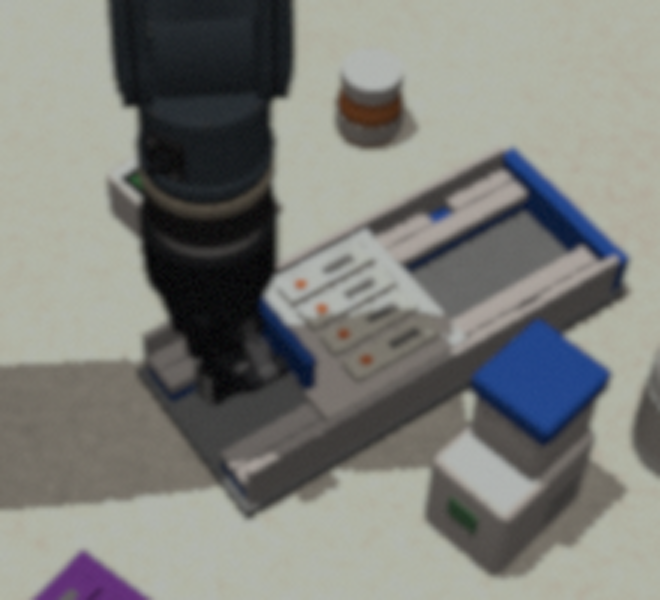

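View pics/top1z.png

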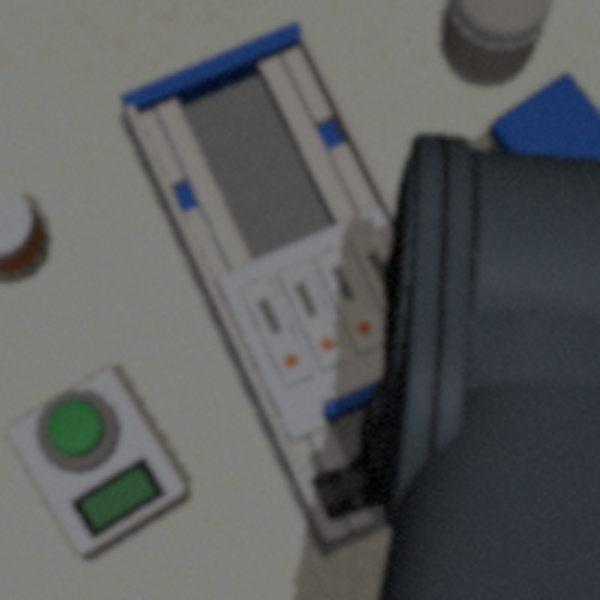

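Call:
{"api": "servo_tool", "payload": {
  "plan": [
    {"slide": [0.5, 6, 0], "turn": 0},
    {"slide": [0, 8, 0], "turn": 0},
    {"slide": [0, 8, 0], "turn": 0},
    {"slide": [0, 4, 0], "turn": 0},
    {"slide": [0, 2, 0], "turn": 0},
    {"slide": [0, 2, 0], "turn": 0},
    {"slide": [0, 2, 0], "turn": 0}
  ]
}}

```text
time: 5.4
tool_pos: [0.4778, -0.0365, 0.0561]
ee_rot: [-1.918, -2.488, 0.0]
wrist_force: [0.7, 0.7, 0.1]
opening: 0.004
```

```bash
python3 -c "
from go import *
st()"
```

```text
t 5.4 p [ 0.4778 -0.0365  0.0561] dockxy -0.1445 -0.0002 xyaw 1.828 wf [0.67 0.66 0.1 ] along 0.82 q [-0.216 -0.024 -0.353  1.243 -0.    -0.473]
```

Call:
{"api": "servo_tool", "payload": {
  "plan": [
    {"slide": [0, 2, 0], "turn": 0},
    {"slide": [0, 2, 0], "turn": 0}
  ]
}}

```text
time: 5.6
tool_pos: [0.4809, -0.0357, 0.0562]
ee_rot: [-1.918, -2.487, 0.003]
wrist_force: [-6.3, -1.4, 5.0]
opening: -0.002
```

Call:
{"api": "servo_tool", "payload": {
  "plan": [
    {"slide": [0, 2, 0], "turn": 0},
    {"slide": [0, 2, 0], "turn": 0}
  ]
}}

```text
time: 5.8
tool_pos: [0.4834, -0.035, 0.0562]
ee_rot: [-1.917, -2.485, 0.007]
wrist_force: [-6.4, -1.5, 3.8]
opening: 0.001
```

```bash
python3 -c "
from go import *
st()"
```

```text
t 5.8 p [ 0.4834 -0.035   0.0562] dockxy -0.1387 -0.0002 xyaw 1.827 wf [-6.43 -1.46  3.81] along -6.59 q [-0.209 -0.005 -0.334  1.247 -0.002 -0.466]
```

Call:
{"api": "servo_tool", "payload": {
  "plan": [
    {"slide": [0, 2, 0], "turn": 0},
    {"slide": [0, 2, 0], "turn": 0}
  ]
}}

```text
time: 6.0
tool_pos: [0.4873, -0.034, 0.0562]
ee_rot: [-1.917, -2.485, 0.007]
wrist_force: [-6.3, -2.4, 3.7]
opening: 0.002
```

```bash
python3 -c "
from go import *
st()"
```

```text
t 6.0 p [ 0.4873 -0.034   0.0562] dockxy -0.1347 -0.0002 xyaw 1.827 wf [-6.25 -2.35  3.68] along -6.65 q [-0.206  0.004 -0.324  1.247 -0.002 -0.462]
```

Call:
{"api": "servo_tool", "payload": {
  "plan": [
    {"slide": [0, 3, 0], "turn": 0},
    {"slide": [0, 3, 0], "turn": 0},
    {"slide": [0, 3, 0], "turn": 0},
    {"slide": [0, 3, 0], "turn": 0},
    {"slide": [0, 3, 0], "turn": 0}
  ]
}}

```text
time: 6.5
tool_pos: [0.5018, -0.0302, 0.0562]
ee_rot: [-1.917, -2.485, 0.007]
wrist_force: [-6.3, -1.8, 3.8]
opening: -0.003
```

```bash
cat > lk.py <<'E'
from go import *
import sys
st()
for n in('top','side'):
    c=snap(n,n+sys.argv[1])
    a=c['pixels'][130:310,230:420] if n=='top' else c['pixels'][180:340,240:440]
    b=cv2.resize(a,None,fx=3,fy=3,interpolation=cv2.INTER_CUBIC)
    cv2.imwrite(f'pics/{n}{sys.argv[1]}z.png',b)
E
python3 lk.py 2
```

```text
t 6.5 p [ 0.5018 -0.0302  0.0562] dockxy -0.1197 -0.0002 xyaw 1.827 wf [-6.35 -1.82  3.85] along -6.6 q [-0.192  0.041 -0.287  1.248 -0.002 -0.449]
```

View pics/side2z.png

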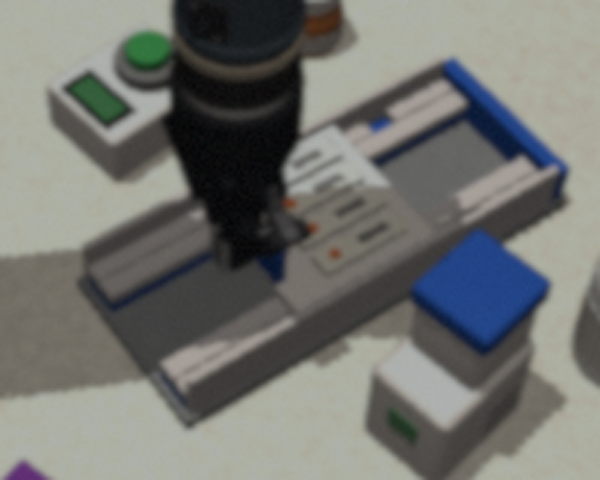

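Call:
{"api": "servo_tool", "payload": {
  "plan": [
    {"slide": [0, 3, 0], "turn": 0},
    {"slide": [0, 3, 0], "turn": 0},
    {"slide": [0, 3, 0], "turn": 0},
    {"slide": [0, 3, 0], "turn": 0},
    {"slide": [0, 3, 0], "turn": 0},
    {"slide": [0, 3, 0], "turn": 0},
    {"slide": [0, 3, 0], "turn": 0},
    {"slide": [0, 3, 0], "turn": 0},
    {"slide": [0, 3, 0], "turn": 0},
    {"slide": [0, 3, 0], "turn": 0},
    {"slide": [0, 3, 0], "turn": 0},
    {"slide": [0, 3, 0], "turn": 0}
  ]
}}

```text
time: 7.8
tool_pos: [0.537, -0.0209, 0.0561]
ee_rot: [-1.917, -2.485, 0.005]
wrist_force: [-6.0, -0.6, 4.2]
opening: 0.001
```

```bash
python3 lk.py 3
```

```text
t 7.8 p [ 0.537  -0.0209  0.0561] dockxy -0.0833 -0.0003 xyaw 1.828 wf [-6.   -0.6   4.24] along -5.95 q [-0.163  0.129 -0.194  1.253 -0.002 -0.42 ]
```

View pics/top3z.png

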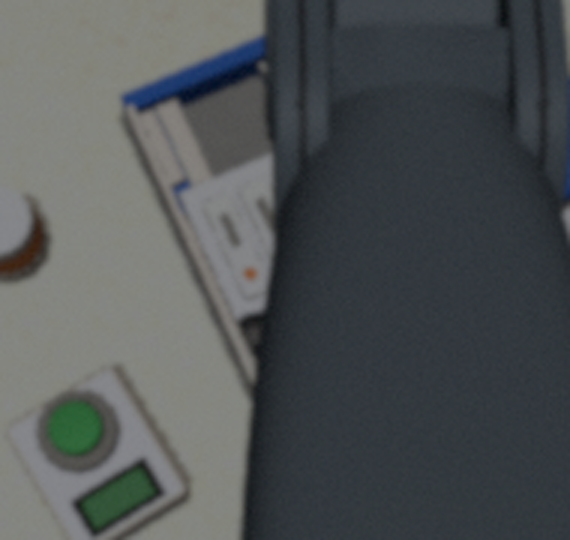

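View pics/side3z.png

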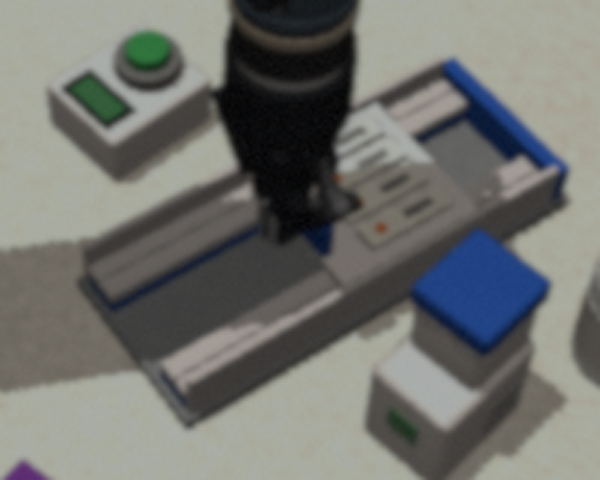

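Call:
{"api": "servo_tool", "payload": {
  "plan": [
    {"slide": [0, 2, 0], "turn": 0},
    {"slide": [0, 2, 0], "turn": 0},
    {"slide": [0, 2, 0], "turn": 0},
    {"slide": [0, 1, 0], "turn": 0},
    {"slide": [0, 1, 0], "turn": 0}
  ]
}}

```text
time: 8.4
tool_pos: [0.5451, -0.0188, 0.0561]
ee_rot: [-1.917, -2.486, 0.004]
wrist_force: [-5.9, -1.8, 3.3]
opening: 0.002
```

Call:
{"api": "servo_tool", "payload": {
  "plan": [
    {"slide": [0, 1, 0], "turn": 0},
    {"slide": [0, 1, 0], "turn": 0}
  ]
}}

```text
time: 8.6
tool_pos: [0.547, -0.0183, 0.056]
ee_rot: [-1.917, -2.486, 0.004]
wrist_force: [-5.1, -0.9, 5.2]
opening: -0.001
```

```bash
python3 lk.py 4; python3 -c "
from go import *
c=dict(np.load('pics/top3.npz'))
p=onz(c,230+183/3,130+193/3,.044)[:2]-dock;print(p@[np.cos(th),np.sin(th)])"
```

```text
t 8.6 p [ 0.547  -0.0183  0.056 ] dockxy -0.073 -0.0002 xyaw 1.828 wf [-5.13 -0.92  5.19] along -5.2 q [-1.550e-01  1.530e-01 -1.670e-01  1.254e+00 -1.000e-03 -4.120e-01]
0.03433831452668808
```

View pics/side4z.png

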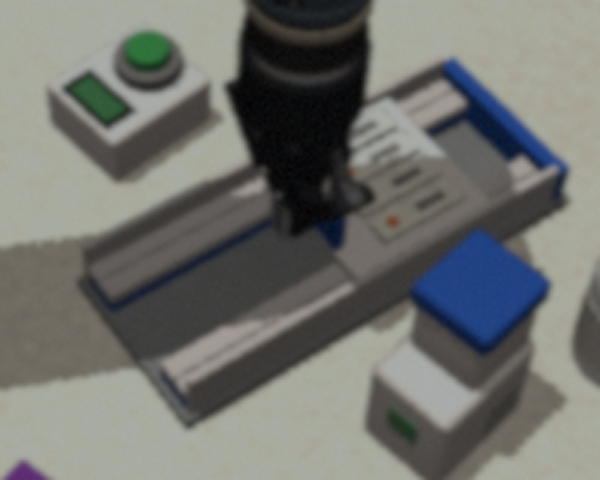

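View pics/top4z.png

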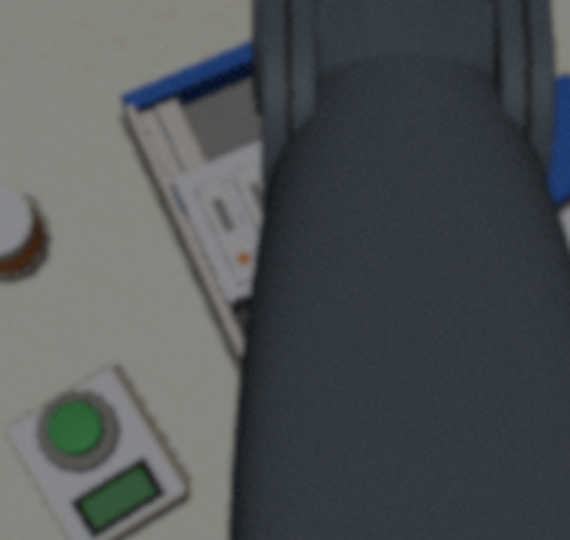

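Call:
{"api": "servo_tool", "payload": {
  "plan": [
    {"slide": [0, 1, 0], "turn": 0},
    {"slide": [0, 1, 0], "turn": 0}
  ]
}}

```text
time: 8.9
tool_pos: [0.5497, -0.0174, 0.0558]
ee_rot: [-1.918, -2.487, 0.001]
wrist_force: [0.1, -0.1, -1.0]
opening: 0.002
```

Call:
{"api": "servo_tool", "payload": {
  "plan": [
    {"slide": [0, 1, 0], "turn": 0}
  ]
}}

```text
time: 9.0
tool_pos: [0.5509, -0.0172, 0.0558]
ee_rot: [-1.918, -2.487, 0.001]
wrist_force: [-5.4, -1.0, 2.1]
opening: 0.004
```

Call:
{"api": "servo_tool", "payload": {
  "plan": [
    {"slide": [0, 1, 0], "turn": 0}
  ]
}}

```text
time: 9.1
tool_pos: [0.5513, -0.0171, 0.0559]
ee_rot: [-1.917, -2.486, 0.003]
wrist_force: [-5.7, -0.1, 0.9]
opening: -0.0
```

```bash
python3 go.py
```

```text
t 9.1 p [ 0.5513 -0.0171  0.0559] dockxy -0.0685 -0.0002 xyaw 1.828 wf [-5.74 -0.07  0.89] along -5.57 q [-1.520e-01  1.630e-01 -1.560e-01  1.255e+00 -1.000e-03 -4.090e-01]
```

Call:
{"api": "servo_tool", "payload": {
  "plan": [
    {"slide": [0, -2, 0], "turn": 0},
    {"slide": [0, -6, 0], "turn": 0},
    {"slide": [0, -10, 0], "turn": 0},
    {"slide": [0, -10, 0], "turn": 0},
    {"slide": [0, 0, 0], "turn": 0}
  ]
}}

```text
time: 9.6
tool_pos: [0.5239, -0.0243, 0.0563]
ee_rot: [-1.919, -2.487, 0.001]
wrist_force: [-0.5, -0.4, -0.2]
opening: 0.001
```

```bash
python3 lk.py 5
```

```text
t 9.6 p [ 0.5239 -0.0243  0.0563] dockxy -0.0969 -0.0002 xyaw 1.827 wf [-0.46 -0.37 -0.18] along -0.53 q [-0.174  0.092 -0.233  1.247 -0.    -0.431]
```

View pics/side5z.png

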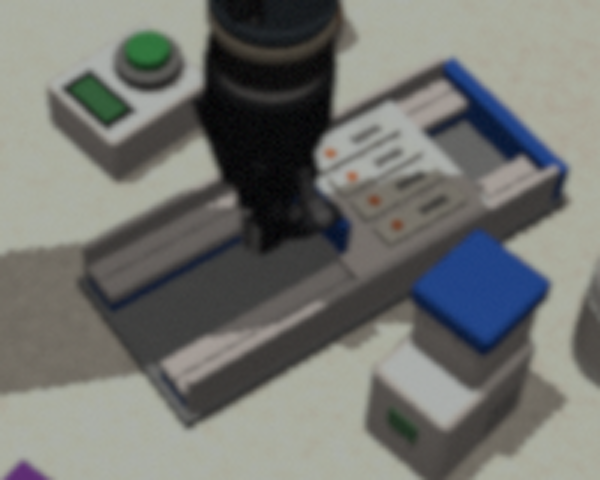

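View pics/top5z.png

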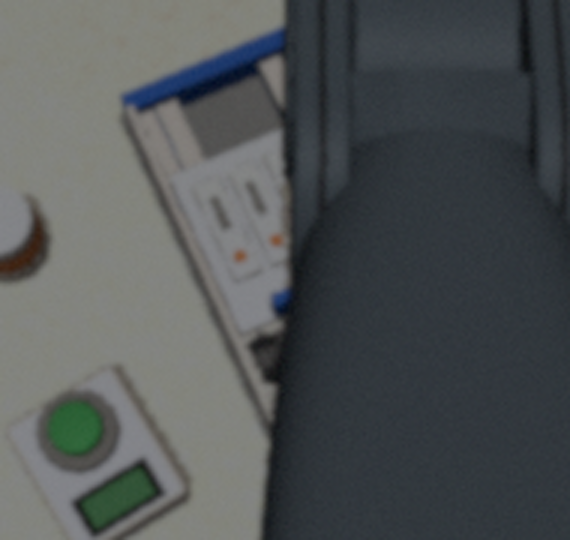

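Call:
{"api": "servo_tool", "payload": {
  "plan": [
    {"slide": [0, 0, -20], "turn": 0},
    {"slide": [0, 0, -35], "turn": 0},
    {"slide": [0, 0, -40], "turn": 0},
    {"slide": [0, 0, -25], "turn": 0},
    {"slide": [0, 0, 0], "turn": 0}
  ]
}}

```text
time: 10.2
tool_pos: [0.5287, -0.0246, 0.1819]
ee_rot: [1.912, 2.481, 0.008]
wrist_force: [0.4, -0.1, 0.5]
opening: 0.003
```

```bash
python3 go.py .501 .1434 .176
```

```text
t 10.2 p [ 0.5287 -0.0246  0.1819] dockxy -0.0923 -0.0017 xyaw 1.828 wf [ 0.39 -0.11  0.49] along 0.35 q [-0.173  0.042 -0.032  1.485  0.    -0.431]
slide mm [169.6  15.9   5.3]
```

Call:
{"api": "servo_tool", "payload": {
  "plan": [
    {"slide": [15, 2, 0], "turn": 0},
    {"slide": [30, 3, 0], "turn": 0},
    {"slide": [35, 3, 0], "turn": 0},
    {"slide": [35, 3, 0], "turn": 0},
    {"slide": [30, 3, 0], "turn": 0},
    {"slide": [18, 2, 0], "turn": 0},
    {"slide": [6, 0, 0], "turn": 0},
    {"slide": [0, 0, 0], "turn": 0},
    {"slide": [0, 0, 0], "turn": 0}
  ]
}}

```text
time: 11.1
tool_pos: [0.4973, 0.143, 0.1753]
ee_rot: [-1.918, -2.487, 0.002]
wrist_force: [-0.4, 0.4, 0.8]
opening: -0.003
```

```bash
python3 lk.py 6; python3 go.py .501 .1434 .085
```

```text
t 11.1 p [0.4973 0.143  0.1753] dockxy -0.0798 0.1684 xyaw 1.828 wf [-0.44  0.43  0.8 ] along -0.32 q [ 0.151  0.026 -0.063  1.484 -0.    -0.106]
t 11.2 p [0.4978 0.1426 0.1759] dockxy -0.0794 0.1678 xyaw 1.827 wf [0.1  0.14 0.6 ] along 0.13 q [ 0.15   0.025 -0.062  1.484 -0.    -0.106]
slide mm [ 0.   3.4 90.9]
```

View pics/side6z.png

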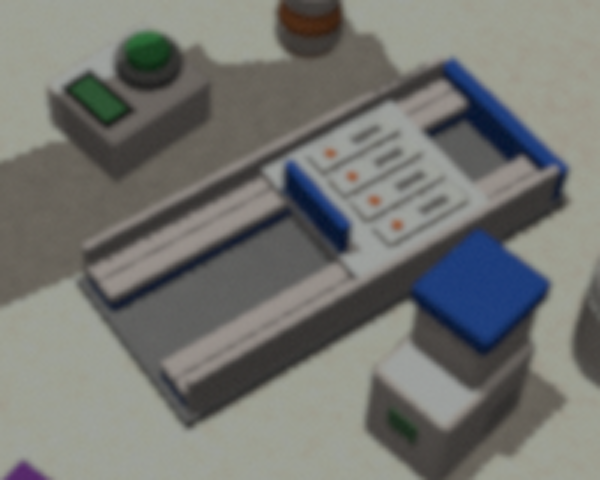

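View pics/top6z.png

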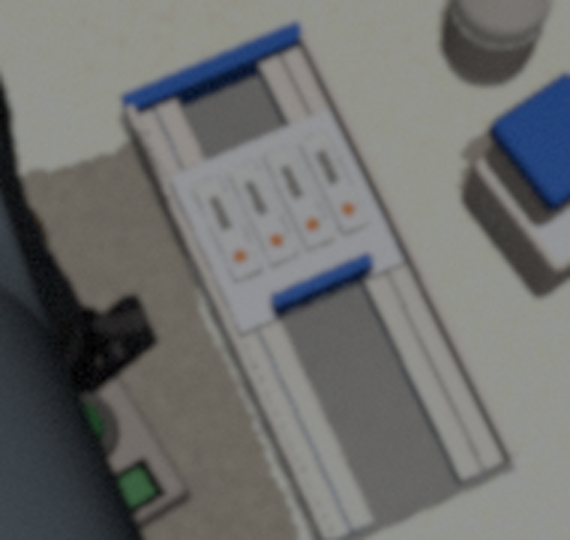

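```bash
cat > dots.py <<'E'
from go import *
import sys
def dots(c):
    m=cv2.inRange(cv2.cvtColor(c['pixels'],cv2.COLOR_BGR2HSV),(3,90,60),(20,255,255))
    n,l,s,ce=cv2.connectedComponentsWithStats(m); 
    # weighted centroid
    return [ce[i] for i in range(1,n) if 3<=s[i,4]<60]
for k in sys.argv[1:]:
    cs=[dict(np.load(f'pics/{n}{k}.npz')) for n in('top','side')]
    P=[np.array(c['intrinsics'])@np.c_[c['R'],c['t']] for c in cs]
    A,B=dots(cs[0]),dots(cs[1]); out=[]
    for a in A:
        for b in B:
            X=cv2.triangulatePoints(*P,a.reshape(2,1),b.reshape(2,1)).ravel();X=X[:3]/X[3]
            e=max(np.linalg.norm(proj(c,X)-q) for c,q in zip(cs,(a,b)))
            d=X[:2]-dock;x=np.array([d@[np.cos(th),np.sin(th)],d@[-np.sin(th),np.cos(th)]])
            if e<1.5 and 0.02<X[2]<.07 and abs(x[1])<.05: out.append((*x.round(4),X[2].round(4),e.round(2)))
    print(k);[print(o) for o in sorted(out,key=lambda o:o[1])]
E
python3 dots.py 0 6
```

```text
0
(np.float64(-0.0881), np.float64(-0.0345), np.float64(0.0523), np.float64(0.04))
(np.float64(-0.0883), np.float64(-0.0104), np.float64(0.053), np.float64(0.03))
(np.float64(-0.0883), np.float64(0.0133), np.float64(0.0529), np.float64(0.27))
(np.float64(-0.0884), np.float64(0.0375), np.float64(0.0518), np.float64(0.04))
6
(np.float64(-0.0156), np.float64(-0.0343), np.float64(0.0446), np.float64(0.15))
(np.float64(-0.0152), np.float64(-0.0104), np.float64(0.0439), np.float64(0.06))
(np.float64(-0.0153), np.float64(0.0136), np.float64(0.0449), np.float64(0.04))
(np.float64(-0.0158), np.float64(0.0377), np.float64(0.045), np.float64(0.05))
```

The stereo fix on the orange dots shows the tray 8 mm lower and 73 mm further along, so it has dropped in. Next is the button.

Call:
{"api": "servo_tool", "payload": {
  "plan": [
    {"slide": [0, 2, 15], "turn": 0},
    {"slide": [0, 1, 28], "turn": 0},
    {"slide": [0, 0, 25], "turn": 0},
    {"slide": [0, 0, 12], "turn": 0},
    {"slide": [0, 0, 3], "turn": 0},
    {"slide": [0, 0, 2], "turn": 0}
  ]
}}

```text
time: 11.8
tool_pos: [0.5008, 0.1439, 0.0912]
ee_rot: [-1.919, -2.487, 0.0]
wrist_force: [0.2, -0.5, 0.9]
opening: -0.0
```

Call:
{"api": "servo_tool", "payload": {
  "plan": [
    {"slide": [0, 0, 2], "turn": 0},
    {"slide": [0, 0, 2], "turn": 0}
  ]
}}

```text
time: 12.0
tool_pos: [0.5018, 0.1443, 0.0886]
ee_rot: [1.917, 2.486, 0.003]
wrist_force: [-0.5, -0.1, -0.8]
opening: -0.0
```

Call:
{"api": "servo_tool", "payload": {
  "plan": [
    {"slide": [0, 0, 2], "turn": 0},
    {"slide": [0, 0, 2], "turn": 0}
  ]
}}

```text
time: 12.2
tool_pos: [0.5012, 0.1443, 0.0838]
ee_rot: [1.918, 2.487, 0.001]
wrist_force: [0.1, -0.4, -0.4]
opening: 0.004
```

Call:
{"api": "servo_tool", "payload": {
  "plan": [
    {"slide": [0, 0, 1], "turn": 0},
    {"slide": [0, 0, 1], "turn": 0}
  ]
}}

```text
time: 12.4
tool_pos: [0.5007, 0.1442, 0.0813]
ee_rot: [1.918, 2.488, 0.0]
wrist_force: [-0.3, -0.3, -0.1]
opening: -0.002
```

Call:
{"api": "servo_tool", "payload": {
  "plan": [
    {"slide": [0, 0, 1.5], "turn": 0},
    {"slide": [0, 0, 1.5], "turn": 0}
  ]
}}

```text
time: 12.6
tool_pos: [0.5007, 0.1442, 0.0786]
ee_rot: [1.918, 2.488, 0.0]
wrist_force: [-0.6, 0.4, 2.4]
opening: 0.001
```

Call:
{"api": "servo_tool", "payload": {
  "plan": [
    {"slide": [0, 0, 1.5], "turn": 0},
    {"slide": [0, 0, 1.5], "turn": 0}
  ]
}}

```text
time: 12.8
tool_pos: [0.5008, 0.1442, 0.0757]
ee_rot: [1.918, 2.488, 0.0]
wrist_force: [-2.3, -0.3, 3.7]
opening: -0.002
```

Call:
{"api": "servo_tool", "payload": {
  "plan": [
    {"slide": [0, 0, 1.5], "turn": 0},
    {"slide": [0, 0, 1], "turn": 0}
  ]
}}

```text
time: 13.0
tool_pos: [0.5008, 0.1442, 0.0749]
ee_rot: [1.918, 2.488, 0.001]
wrist_force: [-6.6, -1.8, 15.4]
opening: -0.002
```

Call:
{"api": "servo_tool", "payload": {
  "plan": [
    {"slide": [0, 0, 1], "turn": 0},
    {"slide": [0, 0, 0], "turn": 0}
  ]
}}

```text
time: 13.2
tool_pos: [0.5008, 0.1442, 0.0749]
ee_rot: [1.917, 2.487, 0.001]
wrist_force: [-7.4, -0.9, 15.7]
opening: -0.0
```

```bash
python3 lk.py 7; python3 dots.py 7
```

```text
t 13.2 p [0.5008 0.1442 0.0749] dockxy -0.0761 0.1686 xyaw 1.828 wf [-7.43 -0.93 15.71] along -7.42 q [ 0.152  0.069 -0.219  1.281 -0.    -0.106]
7
(np.float64(-0.0152), np.float64(-0.0343), np.float64(0.0445), np.float64(0.02))
(np.float64(-0.0152), np.float64(-0.0104), np.float64(0.0439), np.float64(0.06))
(np.float64(-0.0157), np.float64(0.0133), np.float64(0.0455), np.float64(0.02))
(np.float64(-0.0161), np.float64(0.0374), np.float64(0.0455), np.float64(0.05))
```

View pics/side7z.png

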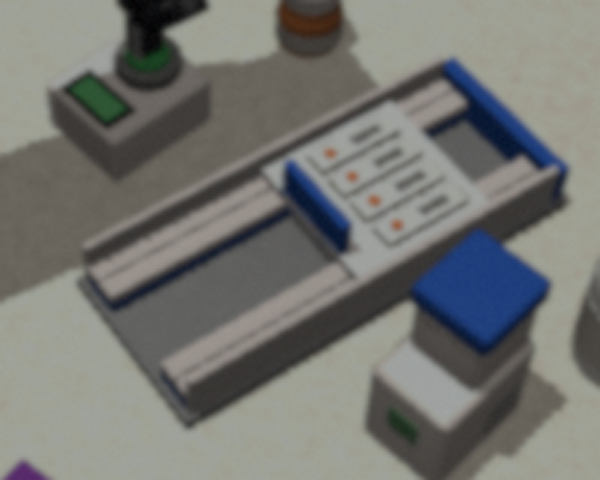

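Run:
```python
import cv2,numpy as np
a=[cv2.resize(cv2.imread(f'pics/side{k}.png')[180:220,260:320],(390,260),interpolation=cv2.INTER_CUBIC) for k in (6,7)]
cv2.imwrite('pics/cmp.png',np.clip(np.hstack(a)*1.8,0,255))
```

```text
[ WARN:0@0.085] global loadsave.cpp:1063 imwrite_ Unsupported depth image for selected encoder is fallbacked to CV_8U.
```

View pics/cmp.png

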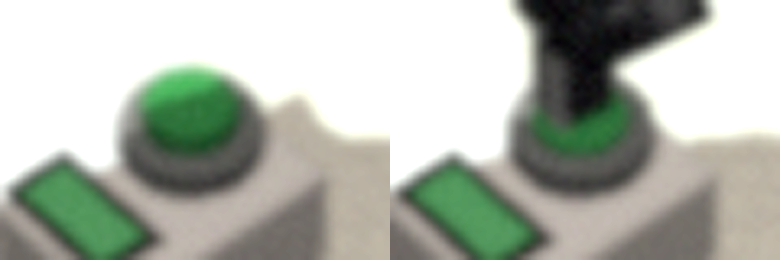

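The left crop shows the button up. The right one shows it pushed nearly flush with its housing, with the fingertip centred on it and not on the housing rim. Now I'll release it and move clear.

Call:
{"api": "servo_tool", "payload": {
  "plan": [
    {"slide": [0, 0, -5], "turn": 0},
    {"slide": [0, 0, -10], "turn": 0},
    {"slide": [0, 0, -25], "turn": 0},
    {"slide": [0, 0, -40], "turn": 0},
    {"slide": [0, 0, -40], "turn": 0},
    {"slide": [0, -25, -15], "turn": 0},
    {"slide": [0, -40, 0], "turn": 0},
    {"slide": [0, -40, 0], "turn": 0},
    {"slide": [0, -25, 0], "turn": 0},
    {"slide": [0, 0, 0], "turn": 0},
    {"slide": [0, 0, 0], "turn": 0}
  ]
}}

```text
time: 14.4
tool_pos: [0.3753, 0.1111, 0.2069]
ee_rot: [1.918, 2.487, 0.002]
wrist_force: [0.2, 0.9, 1.0]
opening: -0.001
```

```bash
python3 lk.py 8; python3 dots.py 8
python3 - <<'E'
import cv2,numpy as np
a=[cv2.resize(cv2.imread(f'pics/side{k}.png')[180:220,260:320],(390,260),interpolation=cv2.INTER_CUBIC) for k in (6,8)]
cv2.imwrite('pics/cmp2.png',np.clip(np.hstack(a)*1.8,0,255).astype('uint8'))
E
```

```text
t 14.4 p [0.3753 0.1111 0.2069] dockxy -0.2059 0.1687 xyaw 1.828 wf [0.22 0.87 0.97] along 0.43 q [ 0.116 -0.311 -0.3    1.58   0.    -0.141]
8
(np.float64(-0.0156), np.float64(-0.0343), np.float64(0.0446), np.float64(0.15))
(np.float64(-0.0152), np.float64(-0.0104), np.float64(0.0439), np.float64(0.06))
(np.float64(-0.0157), np.float64(0.0133), np.float64(0.0455), np.float64(0.02))
(np.float64(-0.0158), np.float64(0.0377), np.float64(0.045), np.float64(0.05))
```

View pics/cmp2.png

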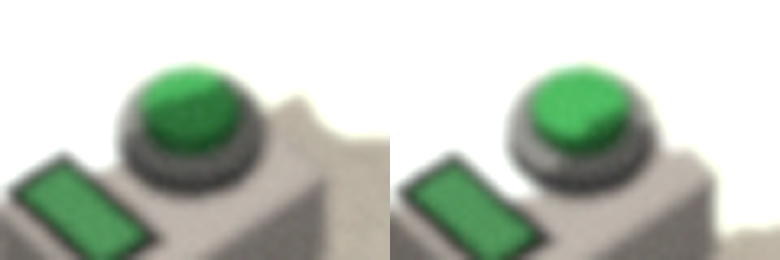

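View pics/side8.png

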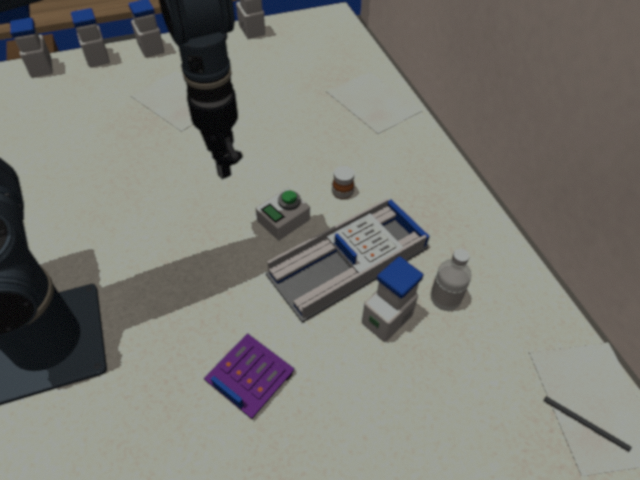

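The button is back up, the tray is down in the notches, the reader, bottle and jar haven't moved, and the hand is clear.

```bash
python3 -c "
from workcell import arm
print(arm.hand_in())"
```

```text
the job is handed in; nothing more can be done
None
```

The tray is in its notches, the start button has been pressed and is back up, and I handed the job in at about 14.5 s on the robot's clock. The hand-in gave no verdict.

- **Tray:** I pushed it about 73 mm by the blue tab with the closed fingertips. The push force fell to about 0 N when it dropped, and I backed off right after that. Triangulating the orange cartridge dots before and after shows it 8 mm lower, level to within about 1 mm, and not moved since the drop.
- **Button:** I pressed it down to a hard stop with about 15 N, then released it. The pictures show it nearly flush while pressed and fully up again afterwards. Joint travel can't be read directly, so "fully down" rests on about 5 to 6 mm of tip travel, the jump in force and the pictures.
- **Bystanders and hand:** In the last picture the reader, bottle, jar and purple look-alike stand where they were. The hand is clear, and the wrist force was about 1 N, close to the noise.
- **Disagreement:** The pictures put the tray about 4 mm short of home, slightly outside the 3 mm of play the notches allow. My corner picks could be off by a few mm, and the full 8 mm drop shows it is in the notches. The wrist force also showed about 7 N sideways while I held the button down.

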